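# Weigh a packet and scan its label

## Robot

A 6-joint arm with a two-finger parallel gripper is mounted at the origin on the work surface; the furniture and walls round the work are solid. World frame = base frame: x ahead of the robot, y to its left, z up, the work surface at z = 0. Lengths are in mm, angles in degrees, forces in N, time in s.
With the tool pointing down it reaches from about 325 to 775 mm from the base axis. Payload 5.5 kg.
Tool frame: the origin (TCP) lies at the very end of the fingers, on their centre line; the grasp point (between the pads) lies 19 mm behind it; z points along the fingers, y is the line along which they close (so a half turn about z gives the same grasp; the last joint's range is limited). The gripper opens to 85 mm and grips with 20 to 120 N. Pads are 22 mm wide; open, the fingers measure 114 mm over their backs; the gripper's body (76 mm by 85 mm) begins 54 mm behind the grasp point. The pads swing forward as they close: fully open they stand 13 mm farther back than shut.
Start: joints at [-67.363, 5.22, 70.514, -0, 104.267, -3.249], TCP at [261.953, -539.812, 206.475] pointing down, gripper open.
Joint ranges: [-164.24, 164.24], [-49.07, 125.15], [9.68, 141.18], [-86.29, 266.29], [3.28, 154.24], [-151.56, 151.56]. Speed limits (degrees/s): [147.25, 147.25, 172.46, 180, 180, 180].

## Interface

Orientations are given as [roll, pitch, yaw] about the fixed x, y, z axes, in that order (R = Rz(yaw) Ry(pitch) Rx(roll)).
In Python, from bench import state, vision, env gives the robot as it stands.
- The arm moves only by the tool move_arm, never from a script. Its argument "increments" is a list of rows, each a list of 7 numbers: the finger opening in mm, from 0 to 85.4, then the shift along the tool's x, y, z in mm, then the turn, a rotation vector about the tool's x, y, z in degrees. A call has 1 to 5 rows; each row is the pose to reach, as a shift and turn from the pose commanded when the call began, along the tool's axes at that moment; what a row does not reach only later rows make up. A row lasts 1/8 s, in which the tool goes at most 62.5 mm and 10.7 degrees, less where a joint would pass 70% of its speed; a pose out of reach is approached as far as the arm can. A call with a gripper value outside its range is refused whole. The fingers move at their own pace and stop on an object; "newtons" is the grip in N (left out, the last holds). Time passes only in rows, so rows that repeat a pose let the fingers close. It gives the time, the measured TCP pose, the force, the opening and the grip force at its end, in the units of the state.
- state(): the state, without advancing time (a new reading comes with each control period).
- vision.capture(name): name is "scene" or "top" or "wrist"; returns (picture, depth): 480x640x3 uint8, red, green, blue; 480x640 float32, mm along the optical axis (not along the pixel's ray), 0 where there is no reading.
- vision.camera_info(name): a dict with "intrinsics" (3x3 intrinsics, pixels), "k1" (the pictures are not rectified: a ray, as slopes to the right and down, at radius r is drawn at 1 + k1 r^2 times it, then the intrinsics apply), "rvec" (rotation vector, rad) and "tvec" (3), from world to camera coordinates, as OpenCV has them. Camera axes: x right, y down, z forward; pixel columns grow to the right and rows downward; lengths in mm; the calibration is good to about 2 mm. A picture is of the moment at which its call begins: read the wrist's pose just before it. camera_info takes no time and is no camera call; for the wrist camera it gives the pose at the moment of the call.
- env.job_done(): hands the job in; it is judged then, once.
The state is a dict: "time": time; "joint_positions": joint angles; "joint_velocities": joint speeds; "effort": joint torques, N m; "position": TCP position; "eef_rot": TCP orientation; "contact_force": force on the tool from outside, world axes, zero at the start; "wrist_torque": the same for the moment, N m; "finger_gap": finger opening in mm; "grasp_force": force on a finger pad.
Only numpy, scipy, OpenCV 4.12 (cv2) and the standard library are available. Lean on these libraries where they do the work, as an engineer would, in place of code of your own. Each camera call takes 0.05 s, during which the arm holds its last target. There are 200 camera calls.

## Task

Set the packet down, label up, centred and square on the postal scale's steel plate, long side along the plate's long side, and let go. Then draw the hand scanner out of its leaning stand along the socket leaving the stand in its place, and finish still holding it in the air, turned so that its beam comes down steeply (more than 45 degrees) on the middle of the label from about 10 cm, the scan line running along the packet's length across all the bars. Drop nothing and leave the other things alone.

Things in the scene. Friction and masses are not known exactly. Their poses are not given: they have to be found in the camera images.
- scale: Flat grey postal scale fixed to the desk, 212 mm deep by 190 mm wide, 36 mm high. Origin on the desk under the scale, 5 mm nearer the display than the middle of the steel plate; x points away from the display strip (which is on the robot's side), y along the plate's long side, z up.
- scale_plate (a point): Middle of the top face of the scale's steel weighing plate (146 mm along x, 184 mm along y, the highest part of the scale, top 36 mm over the desk).
- packet: Small loose cardboard packet with tape and a white bar-code label on top: 64 mm (x) by 124 mm (y, its length) by 32 mm high, 0.17 to 0.34 kg, rigid. Origin at the centre of its underside, z up. It begins on the desk on the robot's left or right, the scanner's stand on the other side.
- packet_centre (a point): Centre of the packet, half-way up (16 mm above its underside); axes as the packet. Take it by its 64 mm width (fingers closing along x).
- label (a point): Middle of the label on the packet's top face, 14 mm from the packet's centre along the packet's +y; axes as the packet, z up out of the label. The label is 52 mm (x) by 80 mm (y); its black bars are 38 mm long along x and stand side by side along y, so a scan line along y crosses them all.
- stand: Loose black stand of the scanner, 0.9 kg: a foot 120 mm (x) by 100 mm (y) by 12 mm and a close rectangular socket, 60 mm deep, which leans 10 degrees: going up, the socket's axis runs 10 degrees off vertical towards the stand's +x (away from the scanner's nose). Origin on the desk under the foot, 6 mm nearer the nose than the foot's middle, z up.
- socket_mouth (a point): Middle of the socket's mouth, 76 mm over the desk; axes as the stand (not leaning). The socket's outside is 48 mm (x) by 42 mm (y) here. The opening is 1.75 mm wider than the handle on every side.
- scanner: Loose cordless pistol-shaped bar-code scanner, 0.14 to 0.23 kg, grey head, dark handle with orange trigger, handle down in the socket, nose towards the robot. Origin at the middle of the handle's lower end; z up along the handle (in the stand it leans 10 degrees with the socket: draw out along this axis, 70 mm or more), y across its width, nose to -x. Handle 34 mm (x) by 28 mm (y).
- handle_end (a point): Middle of the handle's lower end, 60 mm down the socket at the start; axes as the scanner.
- scanner_head (a point): Centre of the scanner's head, on the handle's axis 118 mm above the handle's lower end; axes as the scanner. Head: flat parallel sides 46 mm apart (along y), 36 mm high, reaching 49 mm forward and 37 mm back along the nose's direction, which dips 25 degrees from -x towards -z. Grip here from above, closing along y; the grip may lean forward or back.
- window (a point): Middle of the dark red window at the scanner's nose, 61 mm forward of the head's centre along the nose's direction. z is the beam, straight out of the window; y is the direction of the scan line (the scanner's y); x is the third axis (up, in the stand). In the stand the beam points 15 degrees below level.
- stapler_centre (a point): Middle of a small grey-brown stapler between the robot and the scale, loose, 130 x 34 x 48 mm, to be left alone.
- glue_centre (a point): Middle of an upright blue and white glue stick, loose, 24 mm across and 92 mm high, beyond the scale, to be left alone.
- clip_centre (a point): Middle of a small black binder clip, loose, about 50 x 32 x 30 mm, beyond the scale, to be left alone.

How it is judged (in metres and radians):
On the way, in this order (a step that is already met when the one before it is completed fails the run):
1. the packet lies released, flat, centred and square on the scale's plate, the scanner still in its stand (horizontal distance between packet_centre and scale_plate below 0.018 m and angle between the y axis of packet and the y axis of scale, either way round below 0.18 rad and angle between each of packet, label's own z axis and vertical below 0.06 rad and contact force between packet and scale above 0.8 N and contact force between packet and the fingers below 0.05 N and linear speed of packet below 0.03 m/s and distance between handle_end and socket_mouth below 0.068 m and contact force between scanner and stand above 0.3 N), for 0.2 s.
2. the scanner is held in the gripper, its handle wholly out of the socket and the stand not lifted or tipped (z of handle_end in the frame of stand above 0.08 m and contact force between scanner and the fingers above 1 N and contact force between scanner and stand below 0.05 N and angle between stand's own z axis and vertical below 0.06 rad), for 0.1 s.
At the end, for the whole second after the job is handed in: Packet flat, released, within 18 mm of the plate's middle and 10 deg of its long side; scanner still, held by the fingers alone, label middle within 20 mm of the beam axis and 60-150 mm from the window, beam within 45 deg of straight down, scan line within 17 deg of packet length; stand upright (horizontal distance between packet_centre and scale_plate below 0.018 m and angle between the y axis of packet and the y axis of scale, either way round below 0.18 rad and angle between each of packet, stand's own z axis and vertical below 0.06 rad and contact force between packet and scale above 0.8 N and contact force between packet and the fingers below 0.05 N and linear speed of each of packet, scanner below 0.03 m/s and x of label in the frame of window between -0.02 and 0.02 m and y of label in the frame of window between -0.02 and 0.02 m and z of label in the frame of window between 0.06 and 0.15 m and angle between window's own z axis and vertical above 2.34159 rad and angle between the y axis of window and the y axis of label, either way round below 0.3 rad and contact force between scanner and the fingers above 1 N and contact force between scanner and stand below 0.05 N and contact force between scanner and packet below 0.05 N and contact force between scanner and scale below 0.05 N and height (world z) of handle_end above 0.09 m and height (world z) of scanner_head above 0.12 m and angular speed of scanner below 0.15 rad/s); the arm keeps its last pose, push and grip.
It fails at once if the stapler, glue stick or binder clip is moved by more than 15 mm (distance of any of stapler_centre, glue_centre, clip_centre from where it was at the start of the episode above 0.015 m).
It fails at once if the stand is dragged more than 30 mm (distance of stand from where it was at the start of the episode above 0.03 m).
It fails at once if the packet is dropped (linear speed of packet above 0.6 m/s and contact force between packet and the fingers below 0.01 N).
It fails at once if the scanner is dropped (linear speed of scanner above 0.6 m/s and contact force between scanner and the fingers below 0.01 N).
It also fails if it takes over 48 s, if anything falls off the work surface, if the arm or the gripper's body presses on something with over 40 N, if the wrist force passes 120 N, or if a joint passes its speed limit or range.

## Working session

There is one attempt and no reset: what is moved stays moved. The work goes in short steps, Python scripts to look and compute and a tool call to move; the robot and the scene stay as the last step left them, time stands still between calls to the robot, and variables do not carry over. Pictures are saved under pics/ and viewed, at most 10 in all, crops included, and the job is handed in when it is done.

Besides the shell and the picture viewer there is one more tool, called after ">>>" by a JSON object that holds its "api" and its "payload". move_arm: Moves the arm, as the interface text tells. Its arguments: {"type":"object","properties":{"increments":{"type":"array","items":{"type":"array","items":{"type":"number"}}},"newtons":{"type":"number"}},"required":["increments"]}

```bash
ls; mkdir -p pics; cat > h.py <<'E'
import numpy as np, cv2, json
from scipy.spatial.transform import Rotation as R
from bench import state, vision, env
def cap(n):
    info=vision.camera_info(n); im,d=vision.capture(n); return info,im,d
def pts(info,d,uv=None):
    """world points for all pixels (H,W,3)"""
    K=np.array(info["intrinsics"]);k1=info["k1"]
    v,u=np.mgrid[0:480,0:640]
    x=(u-K[0,2])/K[0,0];y=(v-K[1,2])/K[1,1]
    rd=np.hypot(x,y);r=rd.copy()
    for _ in range(10): r=rd/(1+k1*r*r)
    s=np.where(rd>0,r/np.maximum(rd,1e-9),1)
    P=np.stack([x*s*d,y*s*d,d],-1)
    Rm=cv2.Rodrigues(np.array(info["rvec"],float))[0];t=np.array(info["tvec"],float).ravel()
    return (P-t)@Rm
def rays(info):
    Rm=cv2.Rodrigues(np.array(info["rvec"],float))[0];t=np.array(info["tvec"],float).ravel()
    o=-Rm.T@t
    return o,pts(info,np.ones((480,640)))-o
def onz(info,z):
    o,d=rays(info); return o+d*((z-o[2])/d[...,2])[...,None]
def tool():
    s=state(); return np.array(s["position"]),s["eef_rot"],s
E
python3 - <<'E'
from h import *
s=state();print(s)
ims=[]
for n in("top","scene"):
    i,im,d=cap(n);np.savez(n+".npz",im=im,d=d);print(n,i);ims.append(im)
    cv2.imwrite(f"pics/{n}0.png",im[...,::-1])
E
```

```text
pics
{'time': 0.0, 'joint_positions': array([-6.73631914e+01,  5.26247406e+00,  7.05824702e+01,  2.07988281e-04,
        1.04265771e+02, -3.24783798e+00]), 'joint_velocities': array([-0.01492417, -0.02088035,  0.02132702, -0.11372625, -0.02714153,
        0.0540006 ]), 'effort': array([-7.78064568e-04, -4.58731484e+01, -4.18024385e+01, -3.47722544e-04,
        1.17369957e-02, -1.41347840e-05]), 'position': array([ 261.81732812, -539.49791518,  205.35171241]), 'eef_rot': array([-1.79889474e+02, -6.47394892e-03,  2.58846914e+01]), 'contact_force': array([ 0.78681956, -0.03073574, -0.1309337 ]), 'wrist_torque': array([-0.01148839, -0.00225537,  0.05320689]), 'grasp_force': 0.0, 'finger_gap': 85.06458673679838}
top {'intrinsics': array([[505.70846969,   0.        , 319.00138905],
       [  0.        , 505.70846969, 243.23121491],
       [  0.        ,   0.        ,   1.        ]]), 'k1': -0.020265870707229218, 'rvec': array([ 2.10061384, -2.12088851,  0.21757778]), 'tvec': array([-60.03440931, 560.51111024, 853.48702471])}
scene {'intrinsics': array([[552.29228692,   0.        , 323.28870002],
       [  0.        , 552.29228692, 231.57796251],
       [  0.        ,   0.        ,   1.        ]]), 'k1': -0.024908874121015556, 'rvec': array([ 0.84999222, -2.52246382,  1.15009835]), 'tvec': array([382.51609112, 341.96782596, 933.76075088])}
```

View pics/top0.png

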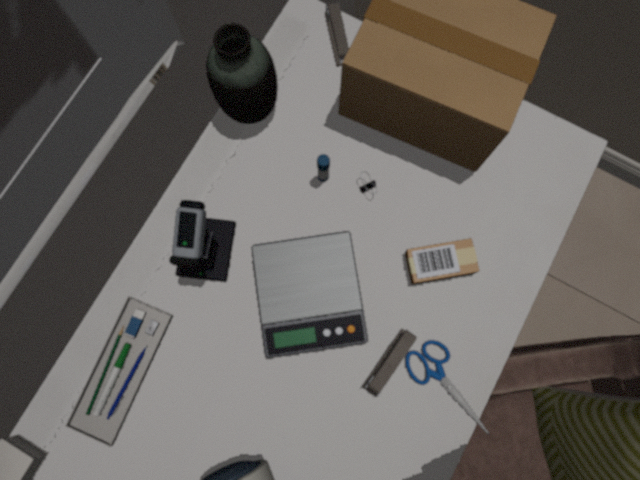

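View pics/scene0.png

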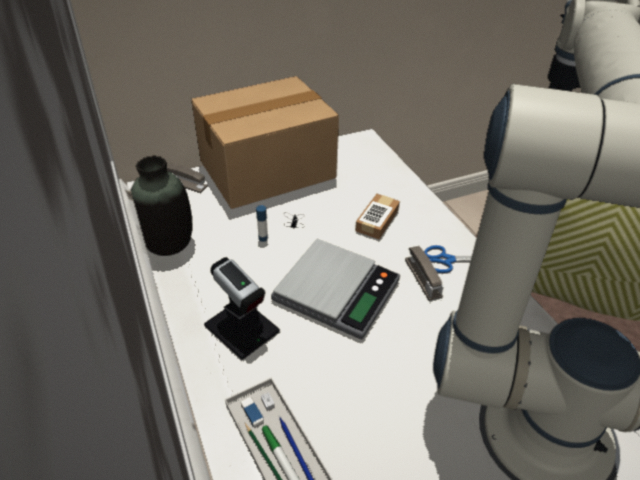

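Top view: the scale's plate is around (308,278) with the display strip at (315,335). The packet is at (442,261), its label towards the left end. The scanner head is at (190,232) over the stand foot at (205,250), and the stapler is at (390,362). I'll measure these from height masks.

```bash
python3 - <<'E'
from h import *
def rect(xy,name):
    r=cv2.minAreaRect(np.float32(xy)); b=cv2.boxPoints(r)
    print(name,len(xy),"c",np.round(r[0],1),"size",np.round(r[1],1),"ang",round(r[2],1),"corners",np.round(b).tolist())
def largest(m):
    n,l,s,c=cv2.connectedComponentsWithStats(m.astype(np.uint8)); k=1+np.argmax(s[1:,4]); return l==k
def box(u0,u1,v0,v1):
    m=np.zeros((480,640),bool);m[v0:v1,u0:u1]=1;return m
f=np.load("top.npz");im,d=f["im"],f["d"];info=vision.camera_info("top");P=pts(info,d);ok=d>0
hsv=cv2.cvtColor(im,cv2.COLOR_RGB2HSV)
print("desk z",np.median(P[...,2][box(370,390,280,310)]))
reg=box(395,490,230,292)
m=largest(reg&ok&(P[...,2]>22)&(P[...,2]<42)); print("pk z",np.median(P[m][:,2])); rect(P[m][:,:2],"packet depth")
# colour packet: saturation/dark vs white desk, cast at 32
G=onz(info,32)
col=largest(reg&((hsv[...,1]>70))); 
cs=cv2.findContours(col.astype(np.uint8),0,2)[0]; c=max(cs,key=cv2.contourArea)[:,0]; hull=cv2.convexHull(c)[:,0]
rect(G[hull[:,1],hull[:,0]][:,:2],"packet colour@32")
# label: white within packet filled
fill=np.zeros((480,640),np.uint8);cv2.fillPoly(fill,[hull],1);fill=cv2.erode(fill,np.ones((3,3)))
lab=largest(cv2.morphologyEx(((fill>0)&(hsv[...,1]<60)).astype(np.uint8),cv2.MORPH_CLOSE,np.ones((5,5)))>0)
rect(G[lab][:,:2],"label@32")
reg=box(240,375,222,365)
m=largest(reg&ok&(P[...,2]>24)&(P[...,2]<46)); print("sc z",np.median(P[m][:,2])); rect(P[m][:,:2],"scale depth")
print("z by row",[ (v,round(float(np.median(P[v,290:330,2])),1)) for v in range(236,356,12)])
hi=largest(reg&(hsv[...,2]>105)&(hsv[...,1]<40)&(P[...,2]>30)); rect(onz(info,36)[hi][:,:2],"plate colour@36")
reg=box(160,245,195,285)
for lo,hi_ in((5,20),(60,80),(80,110),(110,130),(130,150),(150,190)):
    m=reg&ok&(P[...,2]>lo)&(P[...,2]<hi_)
    if m.sum()>5: rect(P[m][:,:2],f"stand z{lo}-{hi_} ")
foot=largest(reg&(hsv[...,2]<45)); rect(onz(info,12)[foot][:,:2],"dark@12")
for n,u0,u1,v0,v1,lo in(("stapler",355,420,322,400,15),("glue",310,335,145,185,20),("clip",350,385,165,205,6)):
    m=box(u0,u1,v0,v1)&ok&(P[...,2]>lo);rect(P[m][:,:2],n)
big=cv2.resize(im[185:305,140:300],None,fx=5,fy=5,interpolation=3)[...,::-1]
cv2.imwrite("pics/standtop.png",big)
s=np.load("scene.npz")["im"];cv2.imwrite("pics/standscene.png",cv2.resize(s[240:360,190:350],None,fx=5,fy=5,interpolation=3)[...,::-1])
E
```

```text
desk z -0.5120107517076785
pk z 32.26461864576
packet depth 2361 c [ 531.7 -292.6] size [ 64.7 125.9] ang 9.2 corners [[490.0, -236.0], [510.0, -360.0], [574.0, -350.0], [554.0, -225.0]]
packet colour@32 14 c [ 507.6 -294.3] size [ 21.3 125.2] ang 7.7 corners [[489.0, -234.0], [505.0, -358.0], [526.0, -355.0], [510.0, -231.0]]
label@32 310 c [ 508.8 -283. ] size [13.3 83.6] ang 7.8 corners [[497.0, -242.0], [508.0, -325.0], [521.0, -324.0], [510.0, -241.0]]
sc z 34.94588628440133
scale depth 10710 c [474.6 -44.6] size [207.9 184.4] ang 8.1 corners [[359.0, 32.0], [385.0, -150.0], [590.0, -121.0], [565.0, 61.0]]
z by row [(236, 10.4), (248, 36.2), (260, 36.0), (272, 35.7), (284, 36.3), (296, 35.9), (308, 35.5), (320, 24.4), (332, 30.7), (344, 27.5)]
plate colour@36 7749 c [501.9 -42. ] size [144.7 183.4] ang 8.1 corners [[417.0, 39.0], [443.0, -143.0], [586.0, -123.0], [561.0, 59.0]]
stand z5-20  1596 c [565.1 163.6] size [152.5 120.2] ang 82.5 corners [[496.0, 96.0], [615.0, 80.0], [635.0, 231.0], [515.0, 247.0]]
stand z60-80  179 c [556.9 134. ] size [13.5 50.8] ang 86.9 corners [[5
[... 420 characters left out ...]
[614.0, 120.0], [620.0, 169.0], [512.0, 182.0]]
stand z150-190  706 c [584.  148.3] size [43.4 62.9] ang 83.1 corners [[550.0, 131.0], [613.0, 123.0], [618.0, 166.0], [555.0, 174.0]]
dark@12 2163 c [562.8 157.2] size [110.  115.6] ang 82.8 corners [[499.0, 110.0], [613.0, 95.0], [627.0, 204.0], [512.0, 219.0]]
stapler 1269 c [ 372.4 -158.2] size [103.2 126.1] ang 54.2 corners [[291.0, -163.0], [393.0, -237.0], [454.0, -153.0], [351.0, -79.0]]
glue 257 c [705.7 -74.4] size [21.9 21.8] ang 46.2 corners [[690.0, -75.0], [706.0, -90.0], [721.0, -74.0], [705.0, -59.0]]
clip 126 c [ 683.2 -159.4] size [47.3 29.3] ang 49.7 corners [[657.0, -168.0], [679.0, -187.0], [710.0, -151.0], [687.0, -132.0]]
```

View pics/standtop.png

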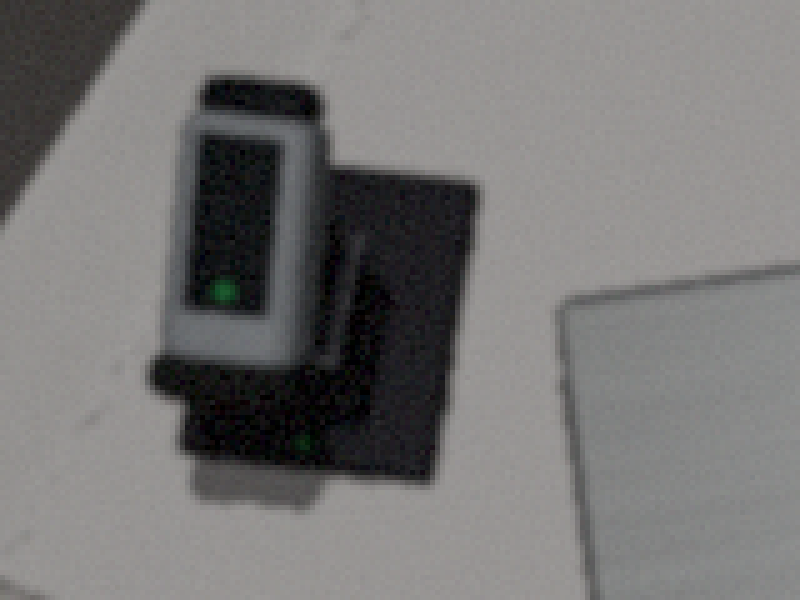

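The crop shows the head's parallel sides at about x 165–205 and 300–325, and the foot's visible corners at about (180,450), (435,483) and (480,185). Packet and plate sizes match what was given, so I'll go for the packet.

```bash
cat >> h.py <<'E'
def delta(pos,rpy):
    p,e,s=tool();R0=R.from_euler("xyz",e,degrees=True);Rt=R.from_euler("xyz",rpy,degrees=True) if not isinstance(rpy,R) else rpy
    sh=R0.inv().apply(np.array(pos)-p);rv=(R0.inv()*Rt).as_rotvec(degrees=True)
    print("t",round(s["time"],2),"pos",np.round(p,1),"rpy",np.round(e,1),"gap",round(s["finger_gap"],1),"grip",round(s["grasp_force"],1),"F",np.round(s["contact_force"],1))
    print("shift",np.round(sh,1),"turn",np.round(rv,1),"rows>=",round(max(np.linalg.norm(sh)/62.5,np.linalg.norm(rv)/10.7),1))
E
python3 - <<'E'
from h import *
delta([532,-293,130],[180,0,99.2])
info=vision.camera_info("top")
def px(u,v,z):
    G=onz(info,z);return cv2.remap(G.astype(np.float32),np.float32([[u]]),np.float32([[v]]),1)[0,0][:2]
c=lambda x,y:(140+x/5-.4,185+y/5-.4)
a,b,e=[px(*c(*q),12) for q in((180,450),(435,483),(480,185))]
print(a,b,e,np.linalg.norm(a-b),np.linalg.norm(b-e),np.degrees(np.arctan2(*(e-b)[::-1])), "foot centre",(a+e)/2)
E
```

```text
t 0.1 pos [ 261.8 -539.5  205.5] rpy [-179.9   -0.    25.9] gap 85.5 grip 0.0 F [ 0.2 -0.  -0.1]
shift [ 350.7 -103.7   75.7] turn [ -0.1  -0.1 -73.3] rows>= 6.9
[512.2011  204.41957] [498.87817 108.1066 ] [613.6552    94.089806] 97.23009 115.62975 -6.962594 foot centre [562.92816 149.25468]
```

>>> {"api": "move_arm", "payload": {"increments": [[85,50,-15,11,0,0,-10.5],[85,100,-30,22,0,0,-21],[85,150,-44,32,0,0,-31],[85,200,-59,43,0,0,-42],[85,250,-74,54,0,0,-52]], "newtons": 50}}

```text
time: 0.72
position: [455.5, -362.7, 151.6]
eef_rot: [-180.0, -0.0, 78.2]
contact_force: [0.5, -0.1, 1.0]
finger_gap: 85.3
grasp_force: 0.0
```

```bash
python3 -c "
from h import *
delta([532,-293,130],[180,0,99.2])"
```

```text
t 0.72 pos [ 455.5 -362.7  151.6] rpy [-180.    -0.    78.2] gap 85.3 grip 0.0 F [ 0.5 -0.1  1. ]
shift [83.8 60.7 21.6] turn [ -0.  -0. -21.] rows>= 2.0
```

>>> {"api": "move_arm", "payload": {"increments": [[85,35,25,10,0,0,-9],[85,70,50,18,0,0,-18],[85,83.8,60.7,21.6,0,0,-21],[85,83.8,60.7,21.6,0,0,-21]]}}

```text
time: 1.23
position: [531.6, -294.3, 130.1]
eef_rot: [-179.9, -0.0, 98.9]
contact_force: [-0.6, -0.6, 0.1]
finger_gap: 85.1
grasp_force: 0.0
```

```bash
python3 - <<'E'
from h import *
delta([532,-293,5],[180,0,99.2])
i,im,d=cap("wrist");P=pts(i,d);cv2.imwrite("pics/w1.png",im[...,::-1])
m=(d>0)&(P[...,2]>24)&(P[...,2]<40)&(np.hypot(P[...,0]-532,P[...,1]+293)<110)
n,l,s,c=cv2.connectedComponentsWithStats(m.astype(np.uint8));k=1+np.argmax(s[1:,4]);m=l==k
print(s[k],np.median(P[m][:,2]));r=cv2.minAreaRect(np.float32(P[m][:,:2]));print(r)
E
```

```text
t 1.23 pos [ 531.6 -294.3  130.1] rpy [-179.9   -0.    98.9] gap 85.1 grip 0.0 F [-0.6 -0.6  0.1]
shift [  1.2   0.8 125.1] turn [-0.1 -0.  -0.3] rows>= 2.0
[  275   135    94   169 14963] 31.734405262142914
((532.669677734375, -291.0289306640625), (64.23329162597656, 124.32614135742188), 9.298968315124512)
```

View pics/w1.png

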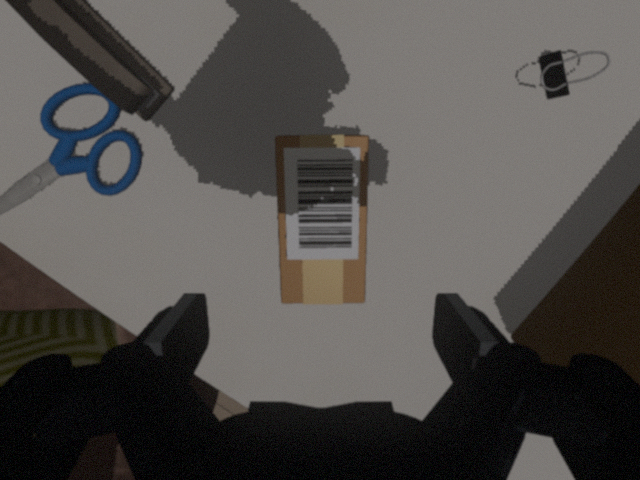

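Wrist view: the packet is centred at (322,220), label at the +y end, midway between the open fingers. Its measured size of 64.2×124.3 checks out. Descend and grip.

>>> {"api": "move_arm", "payload": {"increments": [[85,2.1,1.2,50,0,0,-0.4],[85,2.1,1.2,95,0,0,-0.4],[85,2.1,1.2,124,0,0,-0.4],[85,2.1,1.2,124,0,0,-0.4],[55,2.1,1.2,124,0,0,-0.4]], "newtons": 50}}

```text
time: 1.9
position: [532.7, -294.1, 9.0]
eef_rot: [179.9, 0.1, 99.2]
contact_force: [0.5, 0.0, 0.8]
finger_gap: 69.4
grasp_force: 0.0
```

>>> {"api": "move_arm", "payload": {"increments": [[55,0,0,0,0,0,0],[55,0,0,0,0,0,0],[55,0,0,0,0,0,0]]}}

```text
time: 2.28
position: [532.7, -292.8, 7.6]
eef_rot: [180.0, 0.0, 99.3]
contact_force: [-0.5, -0.2, 0.0]
finger_gap: 55.0
grasp_force: 0.0
```

```bash
python3 -c "
from h import *
delta([532,-292,120],[180,0,98.1])"
```

```text
t 2.27 pos [ 532.7 -292.8    7.6] rpy [180.    0.   99.3] gap 55.0 grip 0.0 F [-0.5 -0.2  0. ]
shift [   0.8   -0.5 -112.4] turn [0.  0.  1.2] rows>= 1.8
```

Gap 55 with no force, though the packet is 64 mm wide. I need to look.

```bash
python3 - <<'E'
from h import *
i,im,d=cap("wrist");P=pts(i,d)
i2,im2,d2=cap("scene");cr=cv2.resize(im2[170:270,310:440],(640,480),interpolation=3)
out=np.hstack([cv2.resize(im,(400,300)),cv2.resize(cr,(400,300))]);cv2.imwrite("pics/w2.png",out[...,::-1])
print(state())
E
```

```text
{'time': 2.375, 'joint_positions': array([-3.19962188e+01,  9.34430962e+00,  8.63885538e+01,  7.31848272e-05,
        8.42469290e+01, -4.12896146e+01]), 'joint_velocities': array([ 0.04810406,  0.11256253,  0.27313148,  0.01466415, -0.15980727,
       -0.05409789]), 'effort': array([-3.08000611e-02, -4.77562881e+01, -4.05332386e+01, -2.75416700e-03,
       -3.24619585e-03,  4.81134284e-04]), 'position': array([ 532.50864793, -292.60851141,    7.1516095 ]), 'eef_rot': array([1.79984768e+02, 1.32795763e-02, 9.92933867e+01]), 'contact_force': array([ 0.99860505, -1.28129897, -0.30903105]), 'wrist_torque': array([-0.0374251 ,  0.03681881, -0.01638055]), 'grasp_force': 0.0, 'finger_gap': 55.278475824157525}
```

View pics/w2.png

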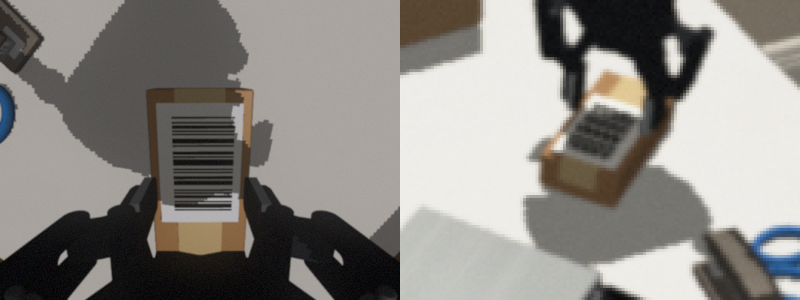

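The fingers sit at the packet's sides in both views. I'll check the heights by depth before squeezing.

```bash
python3 - <<'E'
from h import *
i,im,d=cap("wrist");P=pts(i,d)
R0=R.from_euler("xyz",state()["eef_rot"],degrees=True)
T=R0.inv().apply((P-np.array(state()["position"])).reshape(-1,3)).reshape(P.shape)
for v in (150,200,250,290,310,330,350):
    print(v,[(u,*np.round(P[v,u],0).astype(int)) if d[v,u]>0 else (u,None) for u in (215,235,250,270,320,370,390,405,420)])
E
```

```text
150 [(215, np.int64(476), np.int64(-241), np.int64(-1)), (235, np.int64(492), np.int64(-237), np.int64(31)), (250, np.int64(498), np.int64(-236), np.int64(32)), (270, np.int64(505), np.int64(-235), np.int64(31)), (320, np.int64(523), np.int64(-232), np.int64(33)), (370, np.int64(541), np.int64(-229), np.int64(32)), (390, np.int64(548), np.int64(-228), np.int64(31)), (405, np.int64(554), np.int64(-227), np.int64(31)), (420, np.int64(567), np.int64(-226), np.int64(0))]
200 [(215, np.int64(479), np.int64(-264), np.int64(-2)), (235, np.int64(488), np.int64(-263), np.int64(-1)), (250, np.int64(500), np.int64(-255), np.int64(32)), (270, np.int64(507), np.int64(-254), np.int64(32)), (320, np.int64(526), np.int64(-251), np.int64(32)), (370, np.int64(545), np.int64(-248), np.int64(30)), (390, np.int64(552), np.int64(-246), np.int64(32)), (405, np.int64(566), np.int64(-250), np.int64(0)), (420, np.int64(572), np.int64(-249), np.int64(1))]
250 [(215, np.int64(481), np.int64(-289), np.int64(-2)), (235, np.int64(491), np.int64(-287), np.int64(-1)), (250, np.int64(502), np.int64(-274), np.int64(32
[... 1506 characters left out ...]
04), np.int64(33)), (370, np.int64(555), np.int64(-301), np.int64(32)), (390, np.int64(561), np.int64(-295), np.int64(41)), (405, np.int64(559), np.int64(-283), np.int64(62)), (420, np.int64(560), np.int64(-277), np.int64(73))]
350 [(215, np.int64(504), np.int64(-284), np.int64(87)), (235, np.int64(506), np.int64(-296), np.int64(67)), (250, np.int64(507), np.int64(-319), np.int64(31)), (270, np.int64(515), np.int64(-317), np.int64(32)), (320, np.int64(536), np.int64(-313), np.int64(32)), (370, np.int64(557), np.int64(-311), np.int64(32)), (390, np.int64(566), np.int64(-309), np.int64(31)), (405, np.int64(560), np.int64(-288), np.int64(66)), (420, np.int64(561), np.int64(-282), np.int64(76))]
```

Depth shows the pads' lower ends at about z 35, just above the packet, although the TCP reads 7. The fingertips must sit well behind the TCP at this opening. I'll raise, then measure the fingertips against the TCP.

>>> {"api": "move_arm", "payload": {"increments": [[68,0,0,-30,0,0,0],[68,0,0,-60,0,0,0],[68,0,0,-60,0,0,0],[68,0,0,-60,0,0,0]]}}

```text
time: 2.92
position: [532.1, -292.4, 66.0]
eef_rot: [-180.0, -0.0, 99.3]
contact_force: [-0.5, -0.3, -0.6]
finger_gap: 67.7
grasp_force: 0.0
```

```bash
cat > tip.py <<'E'
from h import *
i=vision.camera_info("wrist");s=state();im,d=vision.capture("wrist");P=pts(i,d)
R0=R.from_euler("xyz",s["eef_rot"],degrees=True)
T=R0.inv().apply((P-np.array(s["position"])).reshape(-1,3)).reshape(P.shape)
m=(d>0)&(P[...,2]>42)&(np.hypot(T[...,0],T[...,1])<75)
print("t",s["time"],s["position"],"gap",s["finger_gap"])
for sg in(-1,1):
    q=T[m&(np.sign(T[...,1])==sg)]
    o=np.argsort(-q[:,2])[:12];print(sg,"max z",np.round(q[o[:12:3]],1).tolist())
    for lo in (-70,-50,-40,-30,-20,-10):
        w=q[(q[:,2]>=lo)&(q[:,2]<lo+10)]
        if len(w): print("  z",lo,len(w),"x",np.round([w[:,0].min(),w[:,0].max()],1),"|y|",np.round([abs(w[:,1]).min(),abs(w[:,1]).max()],1))
E
python3 tip.py
```

```text
t 2.925 [ 532.08719701 -292.40849713   66.03715514] gap 67.69181411491603
-1 max z [[4.3, -34.0, -30.5], [6.3, -33.7, -31.1], [-2.1, -33.8, -31.5], [0.2, -33.6, -31.7]]
  z -70 1041 x [-10.3  13. ] |y| [32.9 47.2]
  z -50 798 x [-10.   12.8] |y| [33.  47.4]
  z -40 393 x [-10.3  12.6] |y| [33.  45.8]
1 max z [[5.1, 34.6, -30.5], [-0.8, 34.6, -30.7], [-5.3, 34.7, -31.4], [-3.9, 34.6, -31.5]]
  z -70 1024 x [-10.   12.8] |y| [33.9 48.1]
  z -50 809 x [-10.   12.9] |y| [34.  48.3]
  z -40 406 x [-10.1  12.7] |y| [34.  46.7]
```

At gap 68 the fingertips lie 30 mm behind the reported TCP, so I'll account for that. To put the tips at z≈8, the TCP goes to -22.

>>> {"api": "move_arm", "payload": {"increments": [[85,0,0,20,0,0,0],[85,0,0,60,0,0,0],[85,0,0,80,0,0,0],[85,0,0,84,0,0,0],[85,0,0,88,0,0,0]]}}

```text
time: 3.6
position: [532.9, -293.0, -20.5]
eef_rot: [179.9, 0.0, 99.3]
contact_force: [-0.3, -0.2, 0.6]
finger_gap: 85.0
grasp_force: 0.0
```

>>> {"api": "move_arm", "payload": {"increments": [[60,0,0,0,0,0,0],[50,0,0,0,0,0,0],[50,0,0,0,0,0,0],[50,0,0,0,0,0,0]], "newtons": 50}}

```text
time: 4.1
position: [533.2, -293.2, -19.5]
eef_rot: [179.9, 0.1, 99.3]
contact_force: [0.9, 0.3, 5.7]
finger_gap: 62.9
grasp_force: 58.9
```

>>> {"api": "move_arm", "payload": {"increments": [[50,0,0,-25,0,0,0],[50,0,0,-65,0,0,0],[50,0,0,-110,0,0,0],[50,0,0,-110,0,0,0]]}}

```text
time: 4.6
position: [534.3, -293.8, 93.3]
eef_rot: [179.7, 0.3, 99.3]
contact_force: [0.2, -0.3, -2.3]
finger_gap: 62.9
grasp_force: 58.0
```

```bash
python3 -c "
from h import *
delta([502.5,-44,90],[180,0,98.1])"
```

```text
t 4.6 pos [ 534.3 -293.8   93.3] rpy [179.7   0.3  99.3] gap 62.9 grip 58.0 F [ 0.2 -0.3 -2.3]
shift [251.6   8.9   2.1] turn [0.3 0.3 1.2] rows>= 4.0
```

>>> {"api": "move_arm", "payload": {"increments": [[50,40,1,0,0,0,0.3],[50,100,3,1,0,0,0.6],[50,160,6,1,0,0,1],[50,215,8,2,0,0,1.2],[50,251.6,9,2,0.3,0.3,1.2]]}}

```text
time: 5.22
position: [498.9, -40.3, 84.2]
eef_rot: [-179.5, -0.4, 98.2]
contact_force: [0.4, 0.9, -3.8]
finger_gap: 62.9
grasp_force: 57.8
```

>>> {"api": "move_arm", "payload": {"increments": [[50,0,0,0,0,0,0],[50,0,0,0,0,0,0]]}}

```text
time: 5.48
position: [500.0, -43.1, 85.3]
eef_rot: [-179.6, -0.3, 98.1]
contact_force: [0.2, -0.0, -3.5]
finger_gap: 62.7
grasp_force: 57.8
```

```bash
python3 - <<'E'
from h import *
delta([502.5,-44,16],[180,0,98.1])
i,im,d=cap("wrist");P=pts(i,d)
Z=P[...,2]
m=(d>0)&(Z>110)&(Z<160)&(np.hypot(P[...,0]-502,P[...,1]+42)<80)
print(np.percentile(Z[m],[5,50,95]))
lab=m
hs=cv2.cvtColor(im,cv2.COLOR_RGB2HSV)
zt=np.median(Z[m]);m2=m&(abs(Z-zt)<5)
r=cv2.minAreaRect(np.float32(P[m2][:,:2]));print("packet visible",r,cv2.boxPoints(r))
c,n=np.mean(P[m2],0),np.linalg.svd(P[m2]-np.mean(P[m2],0),full_matrices=False)[2][2];print("normal",n)
i,im,d=cap("top");P=pts(i,d);m=(d>0)&(abs(P[...,2]-zt)<6)&(np.hypot(P[...,0]-502,P[...,1]+42)<90);print("top view pts",m.sum(),P[m].max(0),P[m].min(0))
E
```

```text
t 5.47 pos [500.  -43.1  85.3] rpy [-179.6   -0.3   98.1] gap 62.7 grip 57.8 F [ 0.2 -0.  -3.5]
shift [-1.6  2.9 69.3] turn [-0.4 -0.3  0. ] rows>= 1.1
[135.35986211 136.7437266  144.76373895]
packet visible ((498.4667053222656, -27.04241180419922), (90.94601440429688, 96.10660552978516), 8.335740089416504) [[446.50763   13.910857]
 [460.44055  -81.180435]
 [550.4258   -67.99568 ]
 [536.49286   27.095612]]
normal [ 0.00822135 -0.00230212  0.99996355]
top view pts 841 [538.91177449  20.15510371 141.95549984] [460.34311253 -96.68481754 130.76197097]
```

```bash
python3 - <<'E'
from h import *
i,im,d=cap("wrist");P=pts(i,d)
y=np.radians(98.1);Y=np.array([np.cos(y),np.sin(y)]);X=np.array([Y[1],-Y[0]])
D=P[...,:2]-np.array([502,-42]);a=D@X;b=D@Y
m=(d>0)&(abs(P[...,2]-136.7)<4)
q=m&(abs(a)<25);print("far edge along y (want ~62):",np.percentile(b[q],[99,99.8]))
q=m&(b>35)&(b<58)&(abs(a)<50);print("sides along x (want +-32):",np.percentile(a[q],[.3,1,99,99.7]))
delta([502.5,-44,20],[180,0,98.1])
E
```

```text
far edge along y (want ~62): [61.98572967 62.55937569]
sides along x (want +-32): [-32.58860073 -32.03575095  29.85234734  30.41375695]
t 5.62 pos [500.5 -43.8  86.2] rpy [-179.6   -0.3   98. ] gap 63.4 grip 57.8 F [-0.5 -0.3 -3.4]
shift [-0.8  2.4 66.2] turn [-0.4 -0.3 -0.1] rows>= 1.1
```

Well centred. Lower to just touching, then release.

>>> {"api": "move_arm", "payload": {"increments": [[50,0,1.5,30,-0.4,-0.3,0],[50,0,1.5,55,-0.4,-0.3,0],[50,0,1.5,65,-0.4,-0.3,0],[50,0,1.5,69,-0.4,-0.3,0],[50,0,1.5,69,-0.4,-0.3,0]]}}

```text
time: 6.25
position: [502.2, -42.7, 18.6]
eef_rot: [179.9, 0.0, 98.1]
contact_force: [0.3, 1.2, -3.0]
finger_gap: 63.1
grasp_force: 57.7
```

>>> {"api": "move_arm", "payload": {"increments": [[50,0,0,1,0,0,0],[50,0,0,1,0,0,0]]}}

```text
time: 6.5
position: [502.1, -42.4, 17.6]
eef_rot: [179.8, 0.0, 98.1]
contact_force: [0.3, -0.2, -3.5]
finger_gap: 63.0
grasp_force: 57.7
```

>>> {"api": "move_arm", "payload": {"increments": [[50,0,0,1,0,0,0],[50,0,0,2,0,0,0],[50,0,0,2,0,0,0],[50,0,0,2,0,0,0]]}}

```text
time: 7.0
position: [502.1, -42.4, 16.5]
eef_rot: [179.8, 0.0, 98.1]
contact_force: [-3.1, 1.7, 5.3]
finger_gap: 63.2
grasp_force: 58.8
```

Contact with the plate is felt (force went from -3.5 to +5.3). Release and rise.

>>> {"api": "move_arm", "payload": {"increments": [[70,0,0,0,0,0,0],[85,0,0,0,0,0,0],[85,0,0,0,0,0,0],[85,0,0,0,0,0,0],[85,0,0,0,0,0,0]]}}

```text
time: 7.62
position: [501.7, -42.4, 14.8]
eef_rot: [179.9, 0.0, 98.1]
contact_force: [-0.4, -0.3, 0.2]
finger_gap: 84.9
grasp_force: 0.0
```

>>> {"api": "move_arm", "payload": {"increments": [[85,0,0,-40,0,0,0],[85,0,0,-95,0,0,0],[85,0,0,-150,0,0,0],[85,0,0,-200,0,0,0],[85,0,0,-200,0,0,0]]}}

```text
time: 8.25
position: [503.2, -42.7, 220.5]
eef_rot: [179.4, 0.2, 98.1]
contact_force: [0.4, 0.2, -0.3]
finger_gap: 85.0
grasp_force: 0.0
```

```bash
python3 - <<'E'
from h import *
delta([565,150,220],[180,0,173])
i,im,d=cap("wrist");P=pts(i,d)
m=((d>0)&(P[...,2]>60)&(P[...,2]<76)&(np.hypot(P[...,0]-502,P[...,1]+42)<90)).astype(np.uint8)
n,l,s,c=cv2.connectedComponentsWithStats(m);k=1+np.argmax(s[1:,4]);m=l==k
print(s[k],np.median(P[m][:,2]),cv2.minAreaRect(np.float32(P[m][:,:2])))
q=P[m];print("normal",np.linalg.svd(q-q.mean(0),full_matrices=False)[2][2])
pl=((d>0)&(abs(P[...,2]-36)<6)&(np.hypot(P[...,0]-502,P[...,1]+42)<150)).astype(np.uint8)
hs=cv2.cvtColor(im,cv2.COLOR_RGB2HSV)
# scanner as seen from top
i,im,d=cap("top");P=pts(i,d);Z=P[...,2]
y=np.radians(83);Y=np.array([np.cos(y),np.sin(y)]);X=np.array([Y[1],-Y[0]])
D=P[...,:2]-np.array([565,150]);a=D@X;b=D@Y
box=(d>0)&(abs(a)<80)&(abs(b)<60)
for lo in range(-60,70,10):
    w=box&(a>=lo)&(a<lo+10)&(Z>100)
    if w.sum()>4: print(lo,w.sum(),"b",np.round(np.percentile(b[w],[1,50,99]),1),"z",np.round(np.percentile(Z[w],[5,50,95]),1))
i,im,d=cap("scene");P2=pts(i,d);D=P2[...,:2]-np.array([565,150]);a=D@X;b=D@Y;Z=P2[...,2]
print("scene")
for lo in range(-60,70,10):
    w=(d>0)&(abs(b)<60)&(a>=lo)&(a<lo+10)&(Z>100)
    if w.sum()>4: print(lo,w.sum(),"b",np.round(np.percentile(b[w],[1,50,99]),1),"z",np.round(np.percentile(Z[w],[5,50,95]),1))
E
```

```text
t 8.25 pos [503.2 -42.7 220.5] rpy [179.4   0.2  98.1] gap 85.0 grip 0.0 F [ 0.4  0.2 -0.3]
shift [182.1  88.3   0.9] turn [  0.4   0.5 -74.9] rows>= 7.0
[  278   134    79   144 10695] 67.73615572583913 ((502.36077880859375, -40.39302062988281), (64.314453125, 125.02648162841797), 8.198567390441895)
normal [-1.61588218e-04 -1.03888030e-03  9.99999447e-01]
-60 139 b [-22.4  -1.   22.6] z [127.7 135.5 138.6]
-50 177 b [-23.5  -1.2  24. ] z [133.  136.8 139.6]
-40 181 b [-22.3  -2.1  22.8] z [132.1 138.6 141.6]
-30 181 b [-22.4  -2.6  21.5] z [135.  142.  145.9]
-20 171 b [-22.2  -1.8  21.6] z [137.9 145.3 148.2]
-10 165 b [-19.6   0.5  22.5] z [144.5 148.4 151.4]
0 158 b [-19.5  -0.5  21.1] z [146.9 150.9 153.8]
10 169 b [-22.2  -1.5  21.6] z [148.4 153.4 156.6]
20 143 b [-17.5   1.2  21.4] z [152.6 156.3 158.7]
30 113 b [-13.4   2.9  19.8] z [152.  155.  157.7]
40 84 b [-9.7  3.1 17.7] z [151.8 154.6 156.8]
scene
-60 276 b [-19.5   5.8  27.6] z [109.6 130.4 138.7]
-50 148 b [-18.6  14.4  28.4] z [106.8 137.2 139.5]
-40 160 b [-16.8  10.6  27.2] z [116.7 138.8 142.4]
-30 163 b [-17.2  11.5  26.8] z [120.  142.4 147. ]
-20 151 b [-16.8  12.8  26.6] z [122.7 145.2 149.4]
-10 156 b [-18.4  11.4  26.3] z [124.9 147.6 151.9]
0 157 b [-17.4  10.8  26.4] z [130.9 150.6 154.5]
10 145 b [-17.1  13.8  26.4] z [132.4 153.3 157. ]
20 134 b [-17.   12.4  26.5] z [132.5 155.9 159. ]
30 94 b [-15.8   9.1  25.5] z [135.4 155.1 157.8]
40 67 b [-14.3   8.9  22.7] z [139.4 155.1 157.1]
```

The packet lies flat at (502.4,-40.4), about 1.7 mm off. Next I'll go above the scanner with yaw -7, which keeps the wrist camera on top when the tool pitches later.

```bash
python3 -c "
from h import *
delta([572,149,230],[180,0,-7])"
```

```text
t 8.4 pos [501.1 -42.4 213.6] rpy [180.   -0.   98.1] gap 84.7 grip 0.0 F [-0.2  0.  -0.5]
shift [179.5  97.1 -16.3] turn [ -0.   -0.  105.1] rows>= 9.8
```

>>> {"api": "move_arm", "payload": {"increments": [[85,18,10,-16,0,0,10.5],[85,36,20,-16,0,0,21],[85,54,29,-16,0,0,31.5],[85,72,39,-16,0,0,42],[85,90,49,-16,0,0,52.5]]}}

```text
time: 9.02
position: [536.7, 54.2, 228.4]
eef_rot: [-179.9, 0.1, 45.2]
contact_force: [-0.4, 0.6, 1.5]
finger_gap: 85.0
grasp_force: 0.0
```

```bash
python3 -c "
from h import *
delta([572,149,230],[180,0,-7])"
```

```text
t 9.03 pos [536.7  54.2 228.4] rpy [-1.799e+02  1.000e-01  4.520e+01] gap 85.0 grip 0.0 F [-0.4  0.6  1.5]
shift [ 92.2 -41.7  -1.7] turn [-0.   0.1 52.2] rows>= 4.9
```

>>> {"api": "move_arm", "payload": {"increments": [[85,18,-8,-1,0,0,10.5],[85,36,-16,-1,0,0,21],[85,54,-24,-1,0,0,31.5],[85,73,-33,-1,0,0,42],[85,92,-41.7,-1.7,0,0,52.2]]}}

```text
time: 9.65
position: [571.3, 149.0, 229.9]
eef_rot: [179.9, 0.1, -7.0]
contact_force: [-0.3, -0.6, 0.2]
finger_gap: 85.2
grasp_force: 0.0
```

>>> {"api": "move_arm", "payload": {"increments": [[85,0,0,0,0,0,0],[85,0,0,0,0,0,0]]}}

```text
time: 9.9
position: [571.3, 147.9, 231.3]
eef_rot: [180.0, 0.0, -6.4]
contact_force: [-0.0, 0.5, -0.4]
finger_gap: 85.0
grasp_force: 0.0
```

```bash
cat > sc.py <<'E'
from h import *
delta([572,149,230],[180,0,-7])
i,im,d=cap("wrist");P=pts(i,d);Z=P[...,2]
cv2.imwrite("pics/w3.png",im[...,::-1])
X=np.array([np.cos(np.radians(-7)),np.sin(np.radians(-7))]);Y=np.array([-X[1],X[0]])
D=P[...,:2]-np.array([565,150]);a=D@X;b=D@Y
for lo in range(-70,80,10):
    w=(d>0)&(abs(b)<45)&(a>=lo)&(a<lo+10)&(Z>110)&(Z<175)
    if w.sum()>20: print(lo,w.sum(),"b",np.round(np.percentile(b[w],[1,50,99]),1),"z",np.round(np.percentile(Z[w],[2,50,98]),1))
m=((d>0)&(abs(b)<45)&(abs(a)<75)&(Z>125)&(Z<175))
print(cv2.minAreaRect(np.float32(P[m][:,:2])))
f=(d>0)&(Z>6)&(Z<18)&(abs(a)<90)&(abs(b)<90)
if f.sum()>50: print("foot a",np.percentile(a[f],[1,99]),"b",np.percentile(b[f],[1,99]),cv2.minAreaRect(np.float32(P[f][:,:2])))
E
python3 sc.py
```

```text
t 9.9 pos [571.3 147.9 231.3] rpy [180.    0.   -6.4] gap 85.0 grip 0.0 F [-0.   0.5 -0.4]
shift [ 0.6 -1.2  1.3] turn [0.  0.  0.6] rows>= 0.1
-60 279 b [-18.9   4.7  26.9] z [132.5 135.5 137.5]
-50 857 b [-20.3   4.   28.7] z [123.5 136.3 138.1]
-40 634 b [-18.2   4.   26. ] z [133.  138.5 140.8]
-30 689 b [-18.6   4.   26.2] z [134.7 142.2 145.6]
-20 782 b [-18.7   4.   26.3] z [137.8 145.2 147.7]
-10 816 b [-18.5   4.   26.1] z [140.1 147.7 150.3]
0 872 b [-18.6   3.3  26.1] z [143.2 150.6 153. ]
10 928 b [-18.8   3.4  25.9] z [145.4 153.2 155.5]
20 1017 b [-18.8   3.4  25.9] z [148.6 155.7 157.7]
30 1048 b [-18.6   3.5  25.4] z [140.7 154.2 156.4]
40 991 b [-15.9   3.   22.5] z [145.7 153.9 155.9]
50 427 b [-13.7   3.8  20.7] z [135.8 143.5 150.6]
((564.9705200195312, 154.47171020507812), (49.626888275146484, 110.20623016357422), 83.1622085571289)
foot a [-58.05357961  57.8930281 ] b [-85.20708637  52.87346008] ((561.3413696289062, 132.18984985351562), (143.71974182128906, 119.82263946533203), 82.4706039428711)
```

View pics/w3.png

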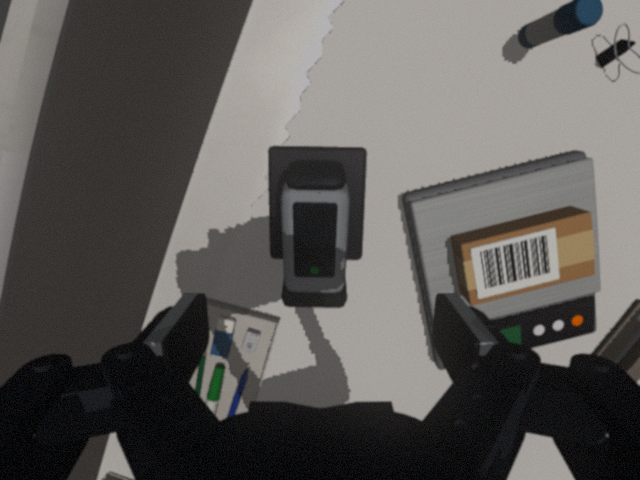

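The wrist view shows the head centred at (315,240), nose at the bottom. Its side edges put the centreline 3.7 mm left of the first estimate, and the scene camera agrees. I'll use the wrist value, go down to head height and close.

```bash
python3 -c "
from h import *
delta([571.4,152.8,90],[180,0,-7.2])"
```

```text
t 9.95 pos [571.4 147.8 231.8] rpy [180.   -0.   -6.5] gap 85.1 grip 0.0 F [-0.2 -0.3  0.9]
shift [ -0.6  -5.1 141.8] turn [ 0.  -0.   0.7] rows>= 2.3
```

>>> {"api": "move_arm", "payload": {"increments": [[85,-0.6,-5.1,20,0,0,0.7],[85,-0.6,-5.1,65,0,0,0.7],[85,-0.6,-5.1,110,0,0,0.7],[85,-0.6,-5.1,135,0,0,0.7],[85,-0.6,-5.1,141,0,0,0.7]]}}

```text
time: 10.58
position: [570.6, 152.6, 89.3]
eef_rot: [179.9, 0.1, -7.3]
contact_force: [0.5, -1.2, 0.4]
finger_gap: 85.4
grasp_force: 0.0
```

>>> {"api": "move_arm", "payload": {"increments": [[85,0,0,0,0,0,0],[85,0,0,0,0,0,0]]}}

```text
time: 10.82
position: [573.0, 153.7, 93.8]
eef_rot: [-179.9, -0.3, -7.3]
contact_force: [-0.0, 0.0, 0.3]
finger_gap: 85.1
grasp_force: 0.0
```

```bash
sed -i 's/P\[...,2\]>42/P[...,2]>95/' tip.py; python3 tip.py; python3 - <<'E'
from h import *
i=vision.camera_info("wrist");s=state();im,d=vision.capture("wrist");P=pts(i,d)
R0=R.from_euler("xyz",s["eef_rot"],degrees=True)
T=R0.inv().apply((P-np.array(s["position"])).reshape(-1,3)).reshape(P.shape)
m=(d>0)&(abs(T[...,1])<32)&(T[...,2]>-75)&(T[...,2]<-40)
for lo in range(-60,80,10):
    w=m&(T[...,0]>=lo)&(T[...,0]<lo+10)
    if w.sum()>20: print(lo,w.sum(),"y",np.round(np.percentile(T[...,1][w],[1,99]),1),"worldz",np.round(np.percentile(P[...,2][w],[2,50]),1))
E
```

```text
t 10.825 [572.9764267  153.66400357  93.83527269] gap 85.08643359920393
-1 max z [[2.9, -43.8, -36.2], [-5.4, -44.0, -36.6], [-3.1, -43.8, -36.7], [2.0, -43.7, -36.9]]
  z -70 5629 x [-10.6  41.3] |y| [ 0.  57.4]
  z -50 1929 x [-35.   47.3] |y| [ 0.2 57.4]
  z -40 138 x [-36.3  45.7] |y| [14.8 44.1]
1 max z [[7.0, 41.7, -36.4], [2.7, 41.6, -36.7], [-4.0, 41.7, -36.8], [-4.3, 41.7, -37.0]]
  z -70 6034 x [-11.1  41.5] |y| [ 0.  55.6]
  z -50 1898 x [-34.4  47.3] |y| [ 0.  55.4]
  z -40 129 x [-36.7  46.9] |y| [ 4.1 45.3]
-40 35 y [-21.7  23.3] worldz [133.8 136.5]
-30 1851 y [-21.2  22.7] worldz [137.9 144.8]
-20 2407 y [-21.4  22.3] worldz [140.7 147. ]
-10 2711 y [-21.5  22.4] worldz [143.1 149.8]
0 3117 y [-21.3  22.5] worldz [146.2 152.4]
10 3619 y [-21.2  22.6] worldz [148.8 155. ]
20 5162 y [-21.1  22.4] worldz [148.3 154.9]
30 4026 y [-18.8  20.1] worldz [146.8 154.4]
40 3901 y [-16.7  18.1] worldz [135.7 148.2]
```

>>> {"api": "move_arm", "payload": {"increments": [[85,-1,1.4,6,0,0,0],[85,-1,1.4,6,0,0,0],[55,-1,1.4,6,0,0,0],[40,-1,1.4,6,0,0,0],[35,-1,1.4,6,0,0,0]], "newtons": 80}}

```text
time: 11.55
position: [571.2, 152.4, 86.2]
eef_rot: [-180.0, -0.1, -7.3]
contact_force: [-0.3, 0.5, -1.1]
finger_gap: 45.1
grasp_force: 81.6
```

>>> {"api": "move_arm", "payload": {"increments": [[35,0,0,0,0,0,0],[35,0,0,0,0,0,0],[35,0,0,0,0,0,0]]}}

```text
time: 11.92
position: [571.1, 152.4, 86.1]
eef_rot: [-180.0, -0.1, -7.3]
contact_force: [1.2, -0.2, 2.4]
finger_gap: 45.2
grasp_force: 82.0
```

```bash
python3 - <<'E'
from h import *
p,e,s=tool();e=np.array(e)
c,sn=np.cos(np.radians(-7.2)),np.sin(np.radians(-7.2))
ax=np.array([np.sin(np.radians(10))*c,np.sin(np.radians(10))*sn,np.cos(np.radians(10))])
R0=R.from_euler("xyz",e,degrees=True)
for L in (30,90,140): print(L,np.round(R0.inv().apply(ax*L),1))
delta(p,e);print(s["wrist_torque"])
E
```

```text
30 [  5.3  -0.  -29.5]
90 [ 15.8  -0.1 -88.6]
140 [ 2.460e+01 -1.000e-01 -1.378e+02]
t 11.93 pos [571.1 152.4  86.1] rpy [-1.8e+02 -1.0e-01 -7.3e+00] gap 45.2 grip 82.0 F [ 1.2 -0.2  2.4]
shift [0. 0. 0.] turn [0. 0. 0.] rows>= 0.0
[-0.03605022 -0.13195403 -0.04474003]
```

Firm grip (45 mm, 82 N). Draw out along the socket axis, slowly at first.

>>> {"api": "move_arm", "payload": {"increments": [[35,1.8,0,-10,0,0,0],[35,3.5,0,-20,0,0,0],[35,5.3,0,-30,0,0,0],[35,7.1,0,-40,0,0,0],[35,8.8,0,-50,0,0,0]]}}

```text
time: 12.55
position: [579.7, 151.3, 136.6]
eef_rot: [-180.0, -0.1, -7.3]
contact_force: [0.0, 0.3, -1.9]
finger_gap: 45.2
grasp_force: 81.8
```

>>> {"api": "move_arm", "payload": {"increments": [[35,2.6,0,-15,0,0,0],[35,5.3,0,-30,0,0,0],[35,8,0,-45,0,0,0],[35,11.5,0,-65,0,0,0],[35,16,0,-90,0,0,0]]}}

```text
time: 13.18
position: [595.2, 149.2, 226.6]
eef_rot: [-180.0, -0.1, -7.3]
contact_force: [1.1, -0.4, -0.7]
finger_gap: 45.4
grasp_force: 81.8
```

```bash
python3 - <<'E'
from h import *
p,e,s=tool();delta(p,e)
ims=[]
for n in("scene","wrist"):
    i,im,d=cap(n);np.savez(n+"1.npz",im=im,d=d);ims.append(im)
out=np.hstack([cv2.resize(ims[0][150:390,150:470],(400,300)),cv2.resize(ims[1],(400,300))]);cv2.imwrite("pics/w4.png",out[...,::-1])
E
```

```text
t 13.18 pos [595.2 149.2 226.6] rpy [-1.8e+02 -1.0e-01 -7.3e+00] gap 45.4 grip 81.8 F [ 1.1 -0.4 -0.7]
shift [0. 0. 0.] turn [0. 0. 0.] rows>= 0.0
```

View pics/w4.png

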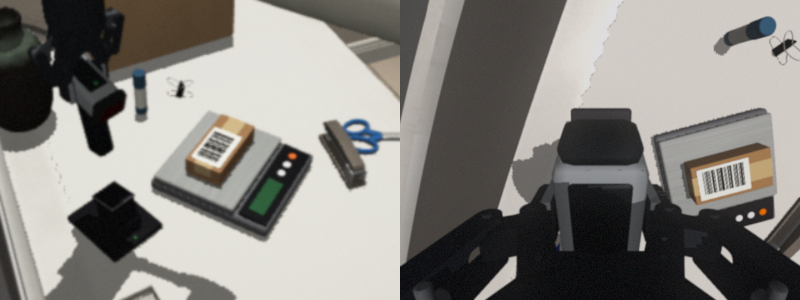

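The scanner hangs in the gripper at (90,110) in the left half. The stand at (115,220) is upright and unmoved, and the packet is still on the plate. Compute the final pose.

```bash
cat > fin.py <<'E'
from h import *
th,dist=50,100
L=np.array([500.4,-26.5,68])
Rt=R.from_euler("xyz",[180,-th,8.2],degrees=True)
bt=np.array([-np.cos(np.radians(15)),0,np.sin(np.radians(15))]);wt=np.array([.3,0,-47])+61*bt
beam=Rt.apply(bt);W=L-dist*beam;T=W-Rt.apply(wt)
print("beam",beam,"window",W,"TCP",T,Rt.as_euler("xyz",degrees=True),"head",W-61*beam, "tool z",Rt.apply([0,0,1]))
delta(T,Rt)
E
python3 fin.py
```

```text
beam [-0.41829751 -0.06027759 -0.90630779] window [542.22975102 -20.4722408  158.6307787 ] TCP [603.19102571 -11.68758692 183.47472272] [180.  -50.    8.2] head [567.74589915 -16.79530768 213.91555371] tool z [ 0.75821258  0.1092601  -0.64278761]
t 13.28 pos [596.6 149.3 230. ] rpy [-179.9   -0.4   -7.3] gap 45.4 grip 81.7 F [ 0.3 -0.8 -0.4]
shift [ 26.7 158.9  46.3] turn [  6.7  49.2 -14.5] rows>= 4.8
```

>>> {"api": "move_arm", "payload": {"increments": [[35,2,10,-2,0.5,4,-1.2],[35,5,35,-2,1.4,11,-3.2],[35,9,65,0,2.3,18,-5.3],[35,14,95,5,3.4,25,-7.4],[35,18,120,12,4.4,32,-9.5]]}}

```text
time: 13.9
position: [597.5, 27.1, 213.5]
eef_rot: [-178.2, -32.6, 2.0]
contact_force: [-1.0, -1.4, -1.1]
finger_gap: 45.0
grasp_force: 81.9
```

```bash
python3 fin.py
```

```text
beam [-0.41829751 -0.06027759 -0.90630779] window [542.22975102 -20.4722408  158.6307787 ] TCP [603.19102571 -11.68758692 183.47472272] [180.  -50.    8.2] head [567.74589915 -16.79530768 213.91555371] tool z [ 0.75821258  0.1092601  -0.64278761]
t 13.9 pos [597.5  27.1 213.5] rpy [-178.2  -32.6    2. ] gap 45.0 grip 81.9 F [-1.  -1.4 -1.1]
shift [-12.5  39.8  26.4] turn [ 2.3 17.4 -5. ] rows>= 1.7
```

>>> {"api": "move_arm", "payload": {"increments": [[35,-3,14,4,0.8,6,-1.7],[35,-8,29,14,1.6,12,-3.4],[35,-12,38,24,2.2,16.5,-4.8],[35,-12.5,39.8,26.4,2.3,17.4,-5],[35,-12.5,39.8,26.4,2.3,17.4,-5]]}}

```text
time: 14.52
position: [603.2, -10.9, 183.5]
eef_rot: [-179.9, -49.7, 8.0]
contact_force: [0.7, -0.9, -0.2]
finger_gap: 45.3
grasp_force: 82.0
```

>>> {"api": "move_arm", "payload": {"increments": [[35,0,0,0,0,0,0],[35,0,0,0,0,0,0]]}}

```text
time: 14.78
position: [603.9, -10.3, 185.1]
eef_rot: [-180.0, -49.9, 8.2]
contact_force: [0.4, -0.4, -1.8]
finger_gap: 44.7
grasp_force: 82.0
```

```bash
python3 fin.py; python3 - <<'E'
from h import *
ims=[]
for n in("scene","top"):
    i,im,d=cap(n);np.savez(n+"2.npz",im=im,d=d);ims.append(im)
out=np.hstack([cv2.resize(ims[0][140:380,150:470],(400,300),interpolation=3),cv2.resize(ims[1][180:360,220:460],(400,300),interpolation=3)]);cv2.imwrite("pics/w5.png",out[...,::-1])
E
```

```text
beam [-0.41829751 -0.06027759 -0.90630779] window [542.22975102 -20.4722408  158.6307787 ] TCP [603.19102571 -11.68758692 183.47472272] [180.  -50.    8.2] head [567.74589915 -16.79530768 213.91555371] tool z [ 0.75821258  0.1092601  -0.64278761]
t 14.78 pos [603.9 -10.3 185.1] rpy [-180.   -49.9    8.2] gap 44.7 grip 82.0 F [ 0.4 -0.4 -1.8]
shift [-1.8  1.2  0.4] turn [-0.   0.1  0. ] rows>= 0.0
```

View pics/w5.png

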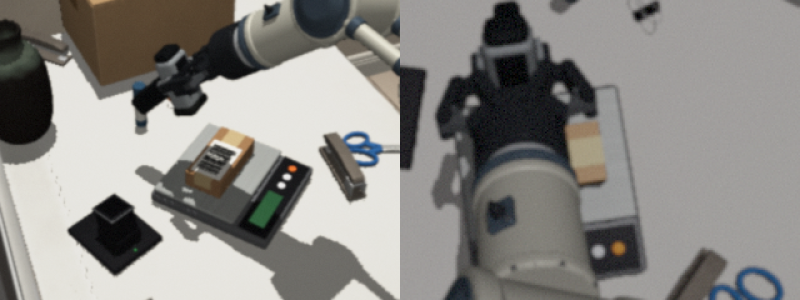

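Scene half: the scanner is pitched, its nose at (190,105) above the packet. I'll check nose and label positions by depth in the predicted window frame.

```bash
python3 - <<'E'
from h import *
p,e,s=tool();Rt=R.from_euler("xyz",e,degrees=True)
bt=np.array([-np.cos(np.radians(15)),0,np.sin(np.radians(15))]);W=p+Rt.apply(np.array([.3,0,-47])+61*bt)
z=Rt.apply(bt);y=Rt.apply([0,1,0]);x=np.cross(y,z);M=np.stack([x,y,z],1)
print("label in window",(np.array([500.4,-26.5,68])-W)@M, "W",W)
f=np.load("scene2.npz");d=f["d"];P=pts(vision.camera_info("scene"),d)
Q=(P-W)@M
m=(d>0)&(abs(Q[...,1])<32)&(abs(Q[...,0])<45)&(Q[...,2]>-60)&(Q[...,2]<12)
print(m.sum())
for lo in range(-60,12,4):
    w=m&(Q[...,2]>=lo)&(Q[...,2]<lo+4)
    if w.sum()>4: print(lo,w.sum(),"x",np.round(np.percentile(Q[w][:,0],[2,98]),1),"y",np.round(np.percentile(Q[w][:,1],[2,98]),1),"rgb",np.round(f["im"][w].mean(0)))
# packet from scene: top at 68
k=(d>0)&(abs(P[...,2]-68)<5)&(np.hypot(P[...,0]-502,P[...,1]+41)<90)
print(cv2.minAreaRect(np.float32(P[k][:,:2])))
E
```

```text
label in window [  0.23267499   1.20073372 101.29327124] W [542.65883127 -19.22267002 159.77719948]
534
-60 9 x [-11.1  43.8] y [-12.7   9.6] rgb [19. 19. 21.]
-56 8 x [-13.9  43.9] y [-29.6  13.6] rgb [26. 27. 28.]
-52 9 x [ 0.2 42.4] y [-29.4 -11.6] rgb [28. 29. 30.]
-48 17 x [ 3.3 44.7] y [-28. -12.] rgb [27. 29. 28.]
-44 13 x [ 3.6 43.9] y [-23.1 -12.9] rgb [45. 46. 47.]
-40 32 x [-17.4  44.4] y [-24.  -11.6] rgb [47. 48. 49.]
-36 43 x [-19.   44.3] y [-24.8 -11.3] rgb [54. 55. 55.]
-32 53 x [-17.8  41.9] y [-23.9  18.4] rgb [66. 67. 67.]
-28 55 x [-19.1  43.2] y [-24.   16.7] rgb [81. 82. 81.]
-24 57 x [-18.5  36.5] y [-24.3  15.4] rgb [90. 91. 90.]
-20 41 x [-19.1  10.5] y [-23.5  16.1] rgb [64. 65. 65.]
-16 76 x [-20.   16.4] y [-25.6  21.8] rgb [32. 33. 31.]
-12 65 x [-21.9  16.4] y [-26.4  19.7] rgb [26. 26. 25.]
-8 48 x [-20.8  14. ] y [-25.3  18.7] rgb [70. 69. 66.]
-4 8 x [-18.5  -7.8] y [-22.7  16.7] rgb [144. 142. 136.]
((500.8565979003906, -40.47175598144531), (65.90064239501953, 128.89544677734375), 8.723973274230957)
```

The head's sides sit at x −19…+17 along its length, so it is aligned. The nose is about 6 mm back, which puts the window about 107 mm from the label, on axis. Settle, then hand in.

>>> {"api": "move_arm", "payload": {"increments": [[35,0,0,0,0,0,0],[35,0,0,0,0,0,0],[35,0,0,0,0,0,0],[35,0,0,0,0,0,0],[35,0,0,0,0,0,0]]}}

```text
time: 15.5
position: [603.3, -10.9, 183.7]
eef_rot: [-179.9, -49.8, 8.1]
contact_force: [-0.5, 0.0, -0.9]
finger_gap: 45.1
grasp_force: 82.0
```

```bash
python3 -c "
from h import *
s=state();print(s['position'],s['joint_velocities'],s['grasp_force'])
print(env.job_done())"
```

```text
[603.33106447 -10.91099465 183.65176344] [-0.00468978 -0.03561048 -0.0003307   0.02263947  0.0999177   0.0467961 ] 82.02672600746155
the job is handed in; nothing more can be done
None
```

I handed the job in at about 15.5 s, no verdict returned: the packet lies flat and released about 2 mm from the plate's middle, the stand is upright in its place, and the scanner is held still, its beam about 25° off vertical on the label's middle from about 107 mm.

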